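# Close the sweet jar and present the bonbon dish a quarter turn round

## Robot

A 6-joint arm with a two-finger parallel gripper is mounted at the origin on the work surface; the furniture and walls round the work are solid. World frame = base frame: x ahead of the robot, y to its left, z up, the work surface at z = 0. Lengths are in m, angles in rad, forces in N, time in s.
With the tool pointing down it reaches from about 0.35 to 0.975 m from the base axis. Payload 4.9 kg.
Tool frame: the origin (TCP) lies between the finger pads; the fingertips stand 14 mm ahead of it and the grasp point (between the pads) lies 5 mm behind it (manip.finger_overhang is the distance from the TCP to the fingertips, in m); z points along the fingers, y is the line along which they close (so a half turn about z gives the same grasp; the last joint's range is limited). The gripper opens to 85 mm and grips with 20 to 120 N. Pads are 22 mm wide; open, the fingers measure 114 mm over their backs; the gripper's body (76 mm by 85 mm) begins 54 mm behind the grasp point. The pads swing forward as they close: fully open they stand 13 mm farther back than shut.
Start: joints at [1.009, 0.053, 1.613, -0, 1.476, -0.119], TCP at [0.268, 0.565, 0.245] pointing down, gripper open.
Joint ranges: [-3.01, 3.01], [-1.01, 2.22], [0.06, 2.58], [-1.02, 4.17], [0.09, 2.62], [-3.14, 3.14]. Speed limits (rad/s): [2.57, 2.57, 3.14, 3.14, 3.14, 3.14].

## Interface

Orientations are given as a unit quaternion [w, x, y, z].
In Python, from plant import manip, grab_frame gives the robot as it stands.
- The arm moves only by the tool servo_tool, never from a script. Its argument "deltas" is a list that holds one entry, the list of rows, each a list of 5 numbers: the opening in per cent of the stroke, from 0 (shut) to 100 (fully open), then the shift along the world's x, y, z in m, then the turn about the world's z in degrees. A call has exactly 8 rows; each row shifts and turns the commanded pose from where the row before left it; what a row does not reach is not made up. A row lasts 1/10 s, in which the tool goes at most 50 mm and 8.59 degrees, less where a joint would pass 70% of its speed; a pose out of reach is approached as far as the arm can. A call is refused whole if a number of a shift passes 0.05 or a number of a turn 8.59, either way. A call with a gripper value outside its range is refused whole. The fingers move at their own pace and stop on an object; the grip force is fixed at half the most. Time passes only in rows, so rows that do not move let the fingers close, or fill a call up. It gives the time, the measured TCP pose, the force, the opening and the grip force at its end, in the units of the state.
- manip.state(): the state, without advancing time (a new reading comes with each control period).
- grab_frame(name): name is "side" or "top" or "wrist"; returns a dict with "pixels" (400x640x3 uint8, red, green, blue), "z_map" (400x640 float32, m along the optical axis (not along the pixel's ray), 0 where there is no reading), "fx", "fy", "cx", "cy" (pixels), "rvec" (rotation vector, rad) and "tvec" (3), from world to camera coordinates, as OpenCV has them; the wrist camera has in their place "T_tool_cam" (4x4, takes a point from camera to tool coordinates, whose origin is the TCP and whose axes are the flange's). Camera axes: x right, y down, z forward; pixel columns grow to the right and rows downward; lengths in m; the calibration is good to about 2 mm. A picture is of the moment at which its call begins: read the wrist's pose just before it.
- manip.job_done(): hands the job in; it is judged then, once.
The state is a dict: "time": time; "joint_pos": joint angles; "joint_vel": joint speeds; "joint_efforts": joint torques, N m; "tool_pos": TCP position; "tool_rot": TCP orientation; "contact_force": force on the tool from outside, world axes, zero at the start; "ft_torque": the same for the moment, N m; "gripper_width": opening from 0.0 (shut) to 1.0 (fully open); "grasp_force": force on a finger pad.
Only numpy, scipy, OpenCV 4.12 (cv2) and the standard library are available. Lean on these libraries where they do the work, as an engineer would, in place of code of your own. Each camera call takes 0.05 s, during which the arm holds its last target. There are 200 camera calls.

## Task

Shut the open lid of the white sweet jar. Then lift the blue dish by its arched handle clear of the wooden board and, in the air over the board, turn it a quarter turn (either way) so that its arch, which ran along the board, runs across it; keep the dish level and the loose red sweet in its middle. Finish while holding the dish up there, steady and well clear of the board, and leave the jar upright and the pepper mill, spice jar and tumbler where they stand.

Things in the scene. Friction and masses are not known exactly. Their poses are not given: they have to be found in the camera images.
- jar: White stoneware jar with navy hinged lid, loose, 0.42 kg; 112 mm across, rim 108 mm high, full of ball sweets. Origin on its underside; its round axis is 13 mm from it along the jar's +y. The lid's hinge is on the +y side and runs along the jar's x; at the start +y points away from the robot (yaw -90 degrees, up to 23 either way).
- jar_lid (a joint): Lid angle, rad: 0 shut, 1.57 upright, 1.745 fully open at its stop; starts at 1.5 to 1.74. Slight friction (0.01 N m) holds it near upright; pushed toward the mouth below about 1.2 it falls shut. Disc 115 mm across, 18 mm thick, plus a tab 22 mm wide, 28 mm long, farthest from the hinge. Open, disc top edge 222 mm, tab end 248 mm above the worktop; shut, lid top 124 mm, knob top 134 mm.
- jar_lid_hinge (a point): Middle of the lid's hinge line: 71 mm from the jar's origin along the jar's +y, 109 mm above the worktop; axes as the jar's.
- board: Fixed oblong wooden serving board, 180 mm along its x, 260 mm along its y, 18 mm thick. Origin: centre of its underside.
- dish: Loose round blue dish, 157 mm across, rim 27 mm high, about 0.26 kg, near the board's middle. Origin: centre of its underside. A brass arch rises from the rim at +-74 mm on the dish's x, over the middle; at the start dish x lies along board y within 9 degrees. Inside slopes 4 degrees to 22 mm from the middle, 9 to 48 mm, 20 to the rim. Centre of mass on the middle axis.
- dish_grip (a point): Centre of the straight dark wooden grip on top of the arch, 135 mm above the dish's underside: 60 mm long (along the dish's x), 14 mm thick (along the dish's y), 18 mm high; fingers close on it along the dish's y. The sweet's top is 93 mm below this point.
- dish_middle (a point): Middle of the dish's inner floor, 10 mm above its underside.
- sweet_center (a point): Centre of the loose red ball sweet, 32 mm diameter, 25 g, rolling freely in the dish.
- pepper_mill: Wooden pepper mill, 58 mm across, 170 mm high, loose; origin under its centre. Not to be disturbed.
- spice_jar: Spice jar with yellow cap, 42 mm across, 106 mm high, loose; origin under its centre. Not to be disturbed.
- tumbler: Teal glass tumbler, 77 mm across, 106 mm high, loose; origin under its centre. Not to be disturbed.

How it is judged:
By the outcome, as a careful person would: the job done as asked, in the order asked, and still so for the second after the job is handed in, while the arm keeps its last pose, push and grip.
It also fails if it takes over 58 s, if anything falls off the work surface, if the arm or the gripper's body presses on something with over 40 N, if the wrist force passes 120 N, or if a joint passes its speed limit or range.

## Working session

There is one attempt and no reset: what is moved stays moved. The work goes in short steps, Python scripts to look and compute and a tool call to move; the robot and the scene stay as the last step left them, time stands still between calls to the robot, and variables do not carry over. Pictures are saved under pics/ and viewed, at most 10 in all, crops included, and the job is handed in when it is done.

Besides the shell and the picture viewer there is one more tool, called after "Emit:" in YAML: its name, and indented under it one key for each argument. servo_tool: Moves the arm, as the interface text tells. Its arguments: {"type":"object","properties":{"deltas":{"type":"array"}},"required":["deltas"]}

```bash
mkdir -p pics; cat > h.py <<'E'
import numpy as np, cv2
from plant import manip, grab_frame
def world(f):
    z=f["z_map"]; v,u=np.mgrid[:400,:640]
    P=np.stack([(u-f["cx"])/f["fx"]*z,(v-f["cy"])/f["fy"]*z,z],-1)
    R=cv2.Rodrigues(np.array(f["rvec"],float))[0]
    W=(P-np.array(f["tvec"]).reshape(3))@R
    W[z==0]=np.nan
    return W
E
python3 - <<'E'
from h import *
for n in("top","side"):
    f=grab_frame(n); cv2.imwrite(f"pics/{n}0.png",f["pixels"][...,::-1]); np.save(n+"0.npy",world(f))
    R=cv2.Rodrigues(np.array(f["rvec"],float))[0]; print(n,-R.T@np.array(f["tvec"]).reshape(3),R[2])
print(manip.state())
E
```

```text
top [0.44803714 0.12060184 1.06409758] [ 0.14958643 -0.00209859 -0.98874643]
side [ 0.83098791 -0.25558951  0.99450967] [-0.22165921  0.41160256 -0.8839969 ]
{'time': 0.1, 'joint_pos': array([ 1.00898255e+00,  5.32926823e-02,  1.61415934e+00, -1.24550306e-05,
        1.47598836e+00, -1.19015974e-01]), 'joint_vel': array([ 0.00053122, -0.00070531, -0.00253692, -0.00096277,  0.00215466,
        0.00012704]), 'joint_efforts': array([ 5.02292532e-04, -3.94900453e+01, -3.71364105e+01, -1.12523830e-04,
        3.82185230e-03,  4.87975910e-06]), 'tool_pos': array([0.26751724, 0.56426037, 0.2441832 ]), 'tool_rot': array([-3.02615537e-04,  2.19593917e-01,  9.75590928e-01, -8.72921111e-04]), 'contact_force': array([-0.25172912,  0.68766289, -1.0678281 ]), 'ft_torque': array([-0.00145492, -0.0495747 , -0.04112379]), 'grasp_force': 0.0, 'gripper_width': 1.0008307082220143}
```

View pics/top0.png

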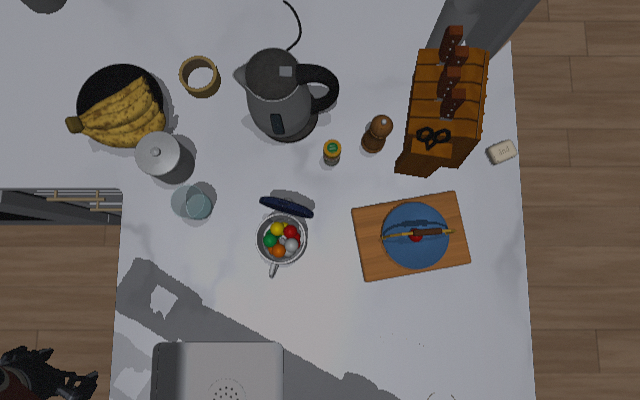

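View pics/side0.png

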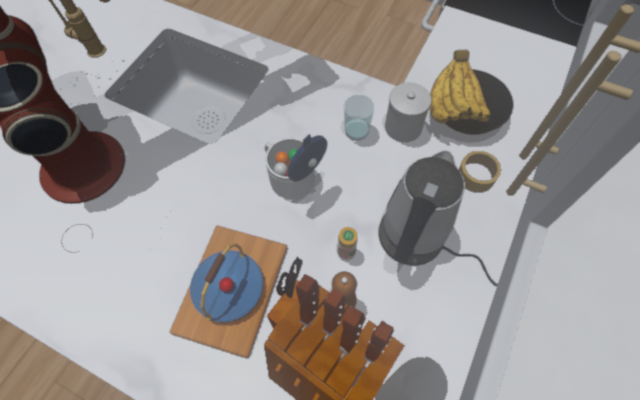

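The top view shows the jar at (282,240) with its lid standing at (287,206). The dish is at (416,235), its dark grip at about (430,232), the board around it, the mill at (377,133), the spice jar at (332,151), the tumbler at (197,203), and a knife block at (445,110). The side view agrees with this.

```bash
python3 - <<'E'
from h import *
t=np.load("top0.npy"); s=np.load("side0.npy")
ti=cv2.imread("pics/top0.png"); si=cv2.imread("pics/side0.png")
P=np.vstack([t.reshape(-1,3),s.reshape(-1,3)]); C=np.vstack([ti.reshape(-1,3),si.reshape(-1,3)]).astype(int)
np.set_printoptions(precision=4,suppress=True)
for n,uv in dict(jar=(282,240),lidtop=(287,208),board=(365,230),grip=(430,232),mill=(380,122),spice=(332,147),dish=(416,255),sweet=(415,238),block=(440,110)).items(): print(n,t[uv[1],uv[0]])
def rep(n,m,col=C):
    Q=P[m]; 
    if len(Q)<4: print(n,len(Q));return
    c,(w,h),a=cv2.minAreaRect(Q[:,:2].astype(np.float32)); ev=np.linalg.svd(Q[:,:2]-Q[:,:2].mean(0),full_matrices=False)[2][0]
    print(n,len(Q),"mean",Q.mean(0),"rect",np.array(c),w,h,a,"zmax",Q[:,2].max(),"dir",np.degrees(np.arctan2(ev[1],ev[0])))
j=t[240,282]; g=t[232,430]
near=lambda p,r:np.hypot(*(P[:,:2]-p[:2]).T)<r
Z=P[:,2]
B,G,R=C.T
rep("lid",near(t[208,287],.1)&(Z>.14))
rep("tab",near(t[208,287],.1)&(Z>.226))
rep("rim",near(j,.085)&(Z>.103)&(Z<.112)&(abs(R-B)<40))
rep("grip",near(t[235,416],.1)&(Z>.138))
rep("arch",near(t[235,416],.12)&(Z>.06)&~((R>120)&(B<70)&(Z<.08)))
rep("dishrim",near(t[235,416],.12)&(Z>.038)&(Z<.05)&(B>R+20))
rep("sweet",near(t[235,416],.1)&(R>130)&(B<60)&(G<60)&(Z<.075))
rep("board",near(t[235,416],.2)&(Z>.012)&(Z<.024)&(R>B+30))
for n,uv in dict(mill=(380,122),spice=(332,147)).items(): rep(n,near(t[uv[1],uv[0]],.05)&(Z>.03))
rep("block",near(t[110,440],.17)&(Z>.03)&(P[:,0]>.68))
E
```

```text
jar [0.5034 0.2092 0.0031]
lidtop [0.554  0.1821 0.2203]
board [0.5268 0.0092 0.0142]
grip [ 0.5116 -0.1089  0.1629]
mill [ 0.7488 -0.0115  0.1571]
spice [0.707  0.0906 0.1064]
dish [ 0.467  -0.1072  0.0332]
sweet [ 0.5053 -0.1012  0.0558]
block [ 0.7228 -0.0994  0.3041]
lid 1677 mean [0.5648 0.1815 0.196 ] rect [0.5692 0.1857] 0.11565115302801132 0.029523435980081558 73.94027709960938 zmax 0.2499567268973031 dir -106.70550979228628
tab 113 mean [0.5634 0.1872 0.241 ] rect [0.5634 0.1879] 0.022818641737103462 0.008370562456548214 68.67755126953125 zmax 0.2499567268973031 dir -107.71763566598
rim 407 mean [0.4928 0.2031 0.1055] rect [0.5012 0.205 ] 0.10946627706289291 0.11026991158723831 35.05402755737305 zmax 0.11194073515540424 dir -66.03341420292338
grip 633 mean [ 0.5138 -0.1045  0.1569] rect [ 0.5134 -0.1042] 0.016441361978650093 0.11647891253232956 4.230212211608887 zmax 0.1652880468806495 dir -85.47053185218235
arch 821 mean [ 0.5137 -0.1039  0.1455] rect [ 0.5131 -0.1041] 0.01686033606529236 0.15816013514995575 4.230212211608887 zmax 0.1652880468806495 dir -85.53418726462812
d
[... 159 characters left out ...]
4906216491316
sweet 1
board 9275 mean [ 0.5215 -0.1014  0.0176] rect [ 0.5607 -0.0912] 0.27169716358184814 0.25899752974510193 10.254088401794434 zmax 0.02362912877303892 dir -79.59829831826423
mill 1295 mean [ 0.745  -0.0149  0.1259] rect [ 0.7468 -0.0145] 0.05273063853383064 0.05567111819982529 51.205841064453125 zmax 0.17284842373229597 dir 159.33700625494149
spice 886 mean [0.7054 0.0871 0.0898] rect [0.7064 0.0905] 0.041227370500564575 0.04427286982536316 85.98955535888672 zmax 0.11096964776829985 dir 146.64357909611152
block 21136 mean [ 0.7721 -0.134   0.248 ] rect [ 0.7853 -0.0806] 0.3008856773376465 0.21059474349021912 89.9885482788086 zmax 0.38727141227638084 dir 163.08630794469832
```

```bash
python3 - <<'E'
from h import *
np.set_printoptions(precision=4,suppress=True)
t=np.load("top0.npy"); s=np.load("side0.npy"); ti=cv2.imread("pics/top0.png").astype(int)
b=ti[...,0];r=ti[...,2]
m=((r>b+30)&(abs(t[...,2]-.018)<.007)).astype(np.uint8); m[:185]=0;m[290:]=0;m[:,:340]=0;m[:,480:]=0
c=max(cv2.findContours(m,0,2)[0],key=cv2.contourArea)[:,0]
Q=t[c[:,1],c[:,0],:2].astype(np.float32); print("board",cv2.minAreaRect(Q))
P=np.vstack([t.reshape(-1,3),s.reshape(-1,3)])
# tall things near the working path
q=P[(P[:,2]>.15)&(P[:,0]>.3)&(P[:,0]<.75)&(P[:,1]>-.2)&(P[:,1]<.6)]
cells={}
for p in q: k=(round(p[0]/.04)*.04,round(p[1]/.04)*.04); cells[k]=max(cells.get(k,0),p[2])
print({(round(float(a),2),round(float(b),2)):round(float(z),3) for (a,b),z in sorted(cells.items())})
# lid plane in jar frame
L=P[(np.hypot(P[:,0]-.565,P[:,1]-.185)<.07)&(P[:,2]>.14)]
e=np.array([.958,-.287]); d=(L[:,:2]-[.5567,.1884])@e
for z in(.15,.17,.19,.21,.23,.245):
    k=abs(L[:,2]-z)<.006; print(z,k.sum(),d[k].min() if k.any() else 0,d[k].max() if k.any() else 0)
E
```

```text
board ((0.514405369758606, -0.09967124462127686), (0.17765414714813232, 0.25920653343200684), 10.254087448120117)
{(0.32, 0.52): 0.506, (0.32, 0.56): 0.432, (0.52, -0.16): 0.154, (0.52, -0.12): 0.165, (0.52, -0.08): 0.165, (0.56, 0.12): 0.198, (0.56, 0.16): 0.25, (0.56, 0.2): 0.25, (0.56, 0.24): 0.214, (0.6, 0.16): 0.167, (0.6, 0.2): 0.205, (0.6, 0.24): 0.206, (0.64, -0.16): 0.205, (0.64, -0.12): 0.205, (0.68, -0.2): 0.251, (0.68, -0.16): 0.256, (0.68, -0.12): 0.33, (0.68, -0.08): 0.332, (0.68, -0.04): 0.32, (0.72, -0.2): 0.253, (0.72, -0.16): 0.255, (0.72, -0.12): 0.387, (0.72, -0.08): 0.385, (0.72, -0.04): 0.218, (0.72, 0.0): 0.161, (0.76, -0.2): 0.252, (0.76, -0.16): 0.255, (0.76, -0.12): 0.33, (0.76, -0.08): 0.229, (0.76, -0.04): 0.173, (0.76, 0.0): 0.172}
0.15 110 -0.00222638663027594 0.01760232800248024
0.17 213 -0.002168878646814582 0.02756043464228232
0.19 215 -0.0018701465800462476 0.018060098426218255
0.21 321 -0.0014004050490439607 0.017640661767353686
0.23 61 0.0016404121733963337 0.012659442787416634
0.245 72 0.002958703118579247 0.010019195788807722
```

Emit:
servo_tool:
  deltas:
    - [[0,0,0,0.02,0],[0,0,0,0.025,0],[0,0.026,-0.028,0.02,0],[0,0.026,-0.028,0,4],[0,0.026,-0.028,0,4],[0,0.026,-0.028,0,0],[0,0.026,-0.028,0,0],[0,0.026,-0.028,0,0]]

```text
time: 0.9
tool_pos: [0.4244, 0.3953, 0.3097]
tool_rot: [-0.0, 0.151, 0.989, -0.0]
contact_force: [0.7, 0.3, 0.4]
gripper_width: 0.002
grasp_force: 0.0
```

Emit:
servo_tool:
  deltas:
    - [[0,0.03,-0.029,0,0],[0,0.03,-0.029,0,0],[0,0.03,-0.029,0,0],[0,0.03,-0.029,0,0],[0,0.03,-0.029,0,0],[0,0.03,-0.029,0,0],[0,0.02,-0.029,0,0],[0,0.005,-0.026,0,0]]

```text
time: 1.7
tool_pos: [0.6301, 0.1657, 0.3089]
tool_rot: [-0.001, 0.152, 0.988, -0.0]
contact_force: [-0.0, -0.1, -1.0]
gripper_width: 0.0
grasp_force: 0.0
```

Emit:
servo_tool:
  deltas:
    - [[0,0,0,-0.03,0],[0,0,0,-0.035,0],[0,0,0,-0.025,0],[0,-0.01,0.003,-0.005,0],[0,-0.015,0.0045,0,0],[0,-0.01,0.003,0,0],[0,-0.006,0.002,0,0],[0,-0.006,0.002,0,0]]

```text
time: 2.5
tool_pos: [0.5817, 0.1826, 0.2166]
tool_rot: [0.001, 0.151, 0.989, 0.0]
contact_force: [0.0, 0.2, 0.7]
gripper_width: -0.002
grasp_force: 0.3
```

Emit:
servo_tool:
  deltas:
    - [[0,-0.006,0.002,0,0],[0,-0.006,0.002,0,0],[0,-0.006,0.002,0,0],[0,-0.006,0.002,0,0],[0,-0.006,0.002,0,0],[0,-0.006,0.002,0,0],[0,-0.006,0.002,0,0],[0,-0.006,0.002,0,0]]

```text
time: 3.3
tool_pos: [0.5332, 0.1984, 0.2152]
tool_rot: [-0.0, 0.151, 0.989, 0.0]
contact_force: [0.1, 0.4, 0.5]
gripper_width: -0.002
grasp_force: 0.1
```

Emit:
servo_tool:
  deltas:
    - [[0,-0.008,0.0025,0,0],[0,-0.008,0.0025,0,0],[0,-0.008,0.0025,0,0],[0,-0.008,0.0025,0,0],[0,-0.008,0.0025,0,0],[0,-0.008,0.0025,0,0],[0,-0.008,0.0025,0,0],[0,0,0,0,0]]

```text
time: 4.1
tool_pos: [0.4769, 0.2161, 0.2153]
tool_rot: [-0.0, 0.151, 0.989, 0.0]
contact_force: [0.6, 0.2, -0.3]
gripper_width: 0.0
grasp_force: 0.0
```

```bash
python3 - <<'E'
from h import *
f=grab_frame("side"); cv2.imwrite("pics/side1.png",f["pixels"][...,::-1]); W=world(f)
m=(np.hypot(W[...,0]-.50,W[...,1]-.205)<.07)&(W[...,2]<.19); print(np.nanpercentile(W[m][:,2],[50,90,99]))
E
```

```text
[0.13382603 0.17772485 0.1882195 ]
```

View pics/side1.png

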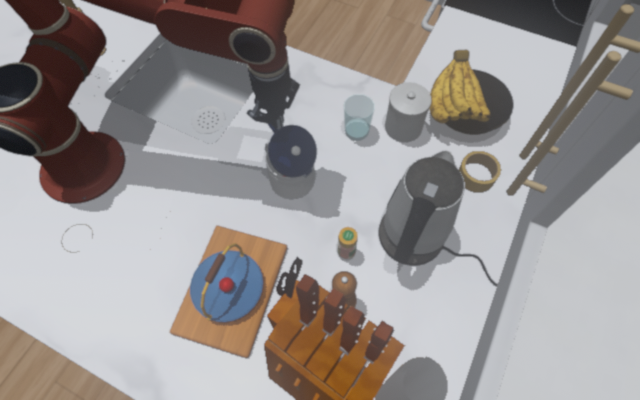

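The side view shows the lid lying on the jar mouth at (292,150). I'll check that it is shut once the arm is away. The dish, at (227,287), is undisturbed. Next I move above the dish grip.

Emit:
servo_tool:
  deltas:
    - [[50,0,0,0.045,0],[50,0,0,0.045,0],[50,0.006,-0.04,0,-8.5],[50,0.006,-0.04,0,-8.5],[50,0.006,-0.04,0,-8.5],[50,0.006,-0.04,0,-8.5],[50,0.006,-0.04,0,-8.5],[50,0.006,-0.04,0,-8.5]]

```text
time: 4.95
tool_pos: [0.514, -0.0262, 0.3055]
tool_rot: [0.0, 0.565, 0.825, 0.0]
contact_force: [0.4, 0.2, -0.0]
gripper_width: 0.501
grasp_force: 0.0
```

Emit:
servo_tool:
  deltas:
    - [[50,0,-0.04,0,-8.5],[50,0,-0.03,0,-8.5],[50,0,-0.01,0,0],[50,0,0,-0.02,0],[50,0,0,-0.02,0],[50,0,0,0,0],[50,0,0,0,0],[50,0,0,0,0]]

```text
time: 5.75
tool_pos: [0.5144, -0.1041, 0.2668]
tool_rot: [0.001, 0.677, 0.736, 0.0]
contact_force: [-0.3, 1.4, -0.2]
gripper_width: 0.5
grasp_force: 0.0
```

```bash
python3 - <<'E'
from h import *
np.set_printoptions(precision=4,suppress=True)
f=grab_frame("side"); W=world(f)
m=(np.hypot(W[...,0]-.50,W[...,1]-.205)<.075)&(W[...,2]>.112)
Q=W[m]; print("lid",len(Q),np.percentile(Q[:,2],[5,50,99]),cv2.minAreaRect(Q[:,:2].astype(np.float32)))
s=manip.state(); print(s["tool_pos"],s["tool_rot"])
f=grab_frame("wrist"); cv2.imwrite("pics/w1.png",f["pixels"][...,::-1])
T=np.array(f["T_tool_cam"]); z=f["z_map"]; v,u=np.mgrid[:400,:640]
P=np.stack([(u-f["cx"])/f["fx"]*z,(v-f["cy"])/f["fy"]*z,z],-1)@T[:3,:3].T+T[:3,3]
from scipy.spatial.transform import Rotation as Ro
w,x,y,zq=s["tool_rot"]; W=P@Ro.from_quat([x,y,zq,w]).as_matrix().T+s["tool_pos"]; W[z==0]=np.nan
m=(np.hypot(W[...,0]-.5134,W[...,1]+.1042)<.1)&(W[...,2]>.155)&(W[...,2]<.175)
g=f["pixels"][m]; Q=W[m]; print("grip",len(Q),Q.mean(0),cv2.minAreaRect(Q[:,:2].astype(np.float32)))
E
```

```text
lid 1867 [0.1166 0.1237 0.1348] ((0.5010294318199158, 0.20387285947799683), (0.12179740518331528, 0.115416020154953), 24.459028244018555)
[ 0.5145 -0.1041  0.2669] [0.0011 0.6775 0.7355 0.0005]
grip 1002 [ 0.5107 -0.1022  0.1616] ((0.5108095407485962, -0.10323208570480347), (0.013683226890861988, 0.060594409704208374), 5.068833827972412)
```

View pics/w1.png

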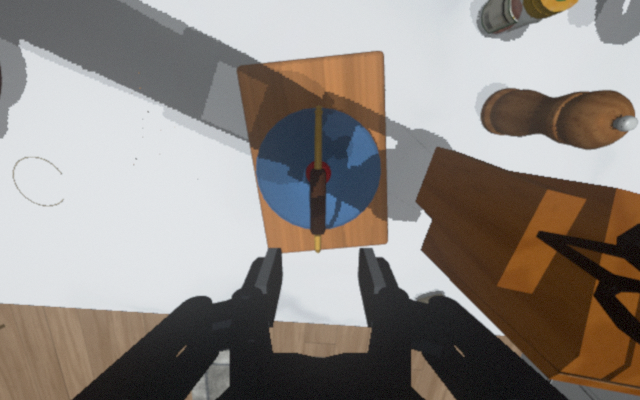

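The wrist view shows the grip at (318,200), centred between the fingers and running along the pads. The depth map puts the lid top at 124 mm and the knob at 134 mm, so the jar is shut. I lower and grip.

Emit:
servo_tool:
  deltas:
    - [[50,-0.002,0.0005,-0.025,0.3],[50,0,0,-0.03,0],[50,0,0,-0.025,0],[50,0,0,-0.02,0],[50,0,0,-0.012,0],[50,0,0,-0.007,0],[50,0,0,0,0],[50,0,0,0,0]]

```text
time: 6.65
tool_pos: [0.5125, -0.104, 0.1475]
tool_rot: [0.001, 0.676, 0.737, 0.0]
contact_force: [0.5, -0.3, 0.2]
gripper_width: 0.503
grasp_force: 0.0
```

Emit:
servo_tool:
  deltas:
    - [[40,0,0,0,0],[34,0,0,0,0],[30,0,0,0,0],[27,0,0,0,0],[24,0,0,0,0],[22,0,0,0,0],[20,0,0,0,0],[18,0,0,0,0]]

```text
time: 7.45
tool_pos: [0.5119, -0.1038, 0.1463]
tool_rot: [0.0, 0.676, 0.737, 0.0]
contact_force: [0.4, -0.3, 0.2]
gripper_width: 0.181
grasp_force: 0.3
```

Emit:
servo_tool:
  deltas:
    - [[16,0,0,0,0],[14,0,0,0,0],[12,0,0,0,0],[8,0,0,0,0],[4,0,0,0,0],[0,0,0,0,0],[0,0,0,0,0],[0,0,0,0,0]]

```text
time: 8.25
tool_pos: [0.5118, -0.1038, 0.1464]
tool_rot: [0.0, 0.676, 0.737, 0.0]
contact_force: [0.4, 0.0, 0.8]
gripper_width: 0.157
grasp_force: 58.5
```

```bash
python3 - <<'E'
from h import *
f=grab_frame("side"); cv2.imwrite("pics/s2.png",cv2.resize(f["pixels"][200:380,120:340,::-1],None,fx=3,fy=3))
E
```

```text
(no output)
```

View pics/s2.png

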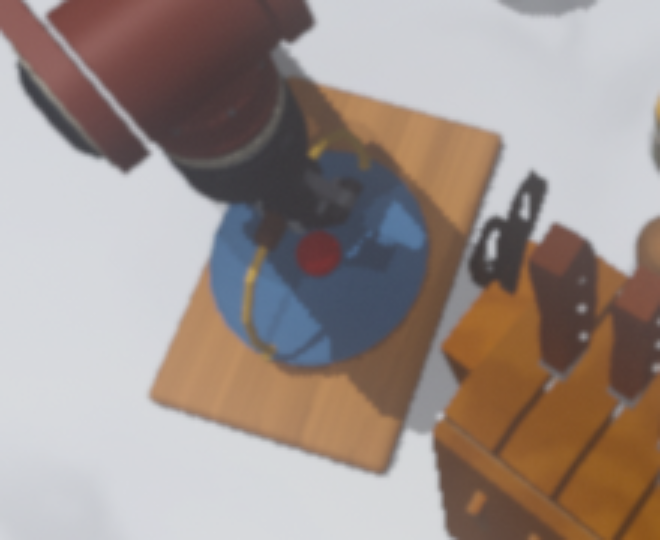

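The crop shows the fingers on the wooden grip and the sweet at (318,254), in the middle of the dish. I lift gently.

Emit:
servo_tool:
  deltas:
    - [[0,0,0,0.001,0],[0,0,0,0.002,0],[0,0,0,0.003,0],[0,0,0,0.004,0],[0,0,0,0.005,0],[0,0,0,0.006,0],[0,0,0,0.007,0],[0,0,0,0.008,0]]

```text
time: 9.1
tool_pos: [0.5118, -0.1038, 0.183]
tool_rot: [0.0, 0.676, 0.737, 0.0]
contact_force: [-0.1, 0.0, -2.9]
gripper_width: 0.151
grasp_force: 58.4
```

Emit:
servo_tool:
  deltas:
    - [[0,0,0,0.009,0],[0,0,0,0.009,0],[0,0,0,0.009,0],[0,0,0,0.009,0],[0,0,0,0.009,0],[0,0,0,0.009,0],[0,0,0,0.008,0],[0,0,0,0.007,0]]

```text
time: 9.9
tool_pos: [0.5119, -0.1038, 0.2521]
tool_rot: [0.0, 0.676, 0.737, 0.0]
contact_force: [0.5, 0.4, -2.2]
gripper_width: 0.153
grasp_force: 58.4
```

Emit:
servo_tool:
  deltas:
    - [[0,0,0,0.006,0],[0,0,0,0.005,0],[0,0,0,0.004,0],[0,0,0,0.003,0],[0,0,0,0.002,0],[0,0,0,0.001,0],[0,0,0,0,0],[0,0,0,0,0]]

```text
time: 10.7
tool_pos: [0.5117, -0.1037, 0.272]
tool_rot: [-0.0, 0.676, 0.737, -0.0]
contact_force: [-0.5, 0.2, -2.2]
gripper_width: 0.154
grasp_force: 58.4
```

```bash
cat > chk.py <<'E'
from h import *
np.set_printoptions(precision=4,suppress=True)
import sys
f=grab_frame("side"); W=world(f); g=f["pixels"].astype(int); R,G,B=g[...,0],g[...,1],g[...,2]
cv2.imwrite(f"pics/{sys.argv[1]}.png",cv2.resize(f["pixels"][160:380,120:340,::-1],None,fx=2.5,fy=2.5))
n=np.hypot(W[...,0]-.513,W[...,1]+.104)<.1
m=n&(R>110)&(G<60)&(B<60)&(W[...,2]>.05); print("sweet surf",m.sum(),W[m].mean(0))
m=n&(B>R+20)&(W[...,2]>.05); Q=W[m]; Q=Q[np.isfinite(Q).all(1)]
h=Q[np.hypot(Q[:,0]-np.median(Q[:,0]),Q[:,1]-np.median(Q[:,1]))<.09]
print("dish",len(h),h.min(0),h.max(0)); r=np.hypot(h[:,0]-.512,h[:,1]+.104)>.068
A=h[r]; c=np.linalg.lstsq(np.c_[A[:,:2]-[.512,-.104],np.ones(len(A))],A[:,2],rcond=None)[0]; print("tilt deg xy",np.degrees(c[:2]),"rim z",c[2])
s=manip.state(); print(s["time"],s["tool_pos"],s["tool_rot"],s["contact_force"],s["grasp_force"])
E
python3 chk.py s3
```

```text
sweet surf 47 [ 0.5003 -0.1102  0.3078]
dish 3498 [ 0.4373 -0.1802  0.1517] [ 0.5897 -0.0293  0.2516]
tilt deg xy [ 0.2895 -0.5853] rim z 0.16908046290619616
10.75 [ 0.5117 -0.1038  0.272 ] [-0.0002  0.676   0.7369 -0.0001] [-0.1234 -0.4002 -2.4301] 58.42346549034119
```

View pics/s3.png

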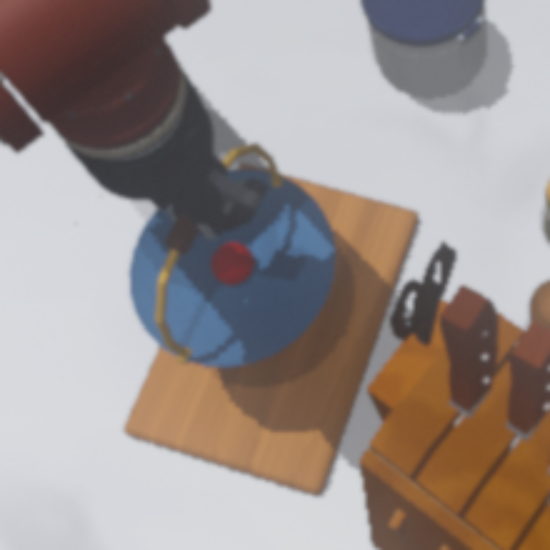

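The crop shows the dish up and level, with the sweet at (232,263) in the middle. The depth fit gives a tilt of about 0.6° and 12 cm of clearance. Now the quarter turn.

Emit:
servo_tool:
  deltas:
    - [[0,0,0,0,-1],[0,0,0,0,-2],[0,0,0,0,-3],[0,0,0,0,-4],[0,0,0,0,-5],[0,0,0,0,-6],[0,0,0,0,-6],[0,0,0,0,-6]]

```text
time: 11.55
tool_pos: [0.5117, -0.1038, 0.2722]
tool_rot: [-0.0, 0.859, 0.512, -0.0]
contact_force: [0.4, -1.2, -1.9]
gripper_width: 0.155
grasp_force: 58.4
```

Emit:
servo_tool:
  deltas:
    - [[0,0,0,0,-6],[0,0,0,0,-6],[0,0,0,0,-6],[0,0,0,0,-6],[0,0,0,0,-5],[0,0,0,0,-5],[0,0,0,0,-4],[0,0,0,0,-4]]

```text
time: 12.35
tool_pos: [0.5117, -0.1038, 0.2722]
tool_rot: [-0.0, 0.985, 0.171, -0.0]
contact_force: [-0.2, -0.9, -3.0]
gripper_width: 0.151
grasp_force: 58.4
```

Emit:
servo_tool:
  deltas:
    - [[0,0,0,0,-3],[0,0,0,0,-3],[0,0,0,0,-2],[0,0,0,0,-2],[0,0,0,0,-1],[0,0,0,0,-1],[0,0,0,0,0],[0,0,0,0,0]]

```text
time: 13.15
tool_pos: [0.5118, -0.1038, 0.2723]
tool_rot: [-0.0, 0.998, 0.069, -0.0]
contact_force: [-1.5, -0.0, -2.3]
gripper_width: 0.154
grasp_force: 58.4
```

Emit:
servo_tool:
  deltas:
    - [[0,0,0,0,0],[0,0,0,0,0],[0,0,0,0,0],[0,0,0,0,0],[0,0,0,0,0],[0,0,0,0,0],[0,0,0,0,0],[0,0,0,0,0]]

```text
time: 13.95
tool_pos: [0.5118, -0.1038, 0.2723]
tool_rot: [-0.0, 0.998, 0.069, -0.0]
contact_force: [-0.0, -0.3, -2.1]
gripper_width: 0.152
grasp_force: 58.4
```

```bash
python3 chk.py s4; python3 - <<'E'
from h import *
W=world(grab_frame("top")); 
W2=world(grab_frame("side")); P=np.vstack([W.reshape(-1,3),W2.reshape(-1,3)])
for n,c,z in(("mill",(.7468,-.0145),.03),("spice",(.7064,.0905),.03),("lid",(.501,.205),.112)):
    Q=P[(np.hypot(P[:,0]-c[0],P[:,1]-c[1])<.075)&(P[:,2]>z)&(P[:,2]<.18)]; print(n,len(Q),cv2.minAreaRect(Q[:,:2].astype(np.float32)),np.percentile(Q[:,2],[50,99]))
E
```

```text
sweet surf 80 [ 0.5044 -0.1086  0.2516]
dish 3516 [ 0.4368 -0.1807  0.1518] [ 0.5888 -0.0311  0.3604]
tilt deg xy [ 0.3942 -0.6036] rim z 0.16921127043301598
14.0 [ 0.5118 -0.1038  0.2723] [-0.      0.9976  0.0692 -0.    ] [-1.0888  0.1604 -2.8451] 58.42282176017761
mill 1421 ((0.7517874836921692, -0.04002239555120468), (0.09810154139995575, 0.08447269350290298), 66.94355773925781) [0.14766705 0.17227472]
spice 888 ((0.7059491276741028, 0.09029483795166016), (0.041509658098220825, 0.04444241523742676), 83.97254943847656) [0.10332044 0.1086345 ]
lid 4141 ((0.5025628805160522, 0.20491991937160492), (0.1175985038280487, 0.11651112139225006), 27.586414337158203) [0.12140393 0.13245692]
```

View pics/s4.png

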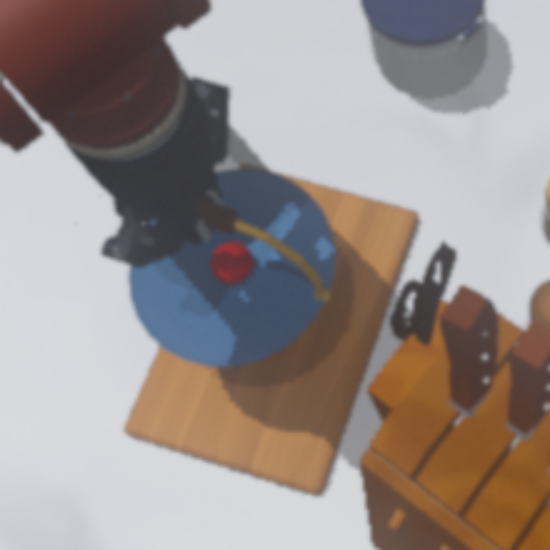

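The crop shows the arch now running across the board and the sweet at (232,263), still in the middle. The dish is level and steady, so I hand in.

```bash
python3 -c "
from plant import manip
print(manip.job_done())"
```

```text
the job is handed in; nothing more can be done
None
```

The jar lid is shut, and the dish is held level and steady about 12 cm above the board, turned a quarter turn with the sweet in its middle; the job was handed in at about 14 s, and no verdict came back.

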